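# Flip an engraving plaque over the stop of a turn-over rack

### The arm

A 6-joint arm with a two-finger parallel gripper is mounted at the origin on the work surface. World frame = base frame: x ahead of the robot, y to its left, z up, the work surface at z = 0. Lengths are in m, angles in rad, forces in N, time in s.
With the tool pointing down it reaches from about 0.3 to 0.875 m from the base axis. Payload 6.4 kg.
Tool frame: the origin (TCP) lies midway between the tips of the shut fingers; the grasp point (between the pads) lies 19 mm behind it; z points along the fingers, y is the direction in which the jaws open and shut (so a half turn about z gives the same grasp; the last joint's range is limited). The gripper opens to 85 mm and grips with 20 to 120 N. Pads are 22 mm wide; open, the fingers measure 114 mm over their backs; the gripper's body (76 mm by 85 mm) begins 54 mm behind the grasp point. The pads swing forward as they close: fully open they stand 13 mm farther back than shut.
Start: joints at [-1.534, 0.181, 1.607, -0, 1.354, -0.206], TCP at [0.138, -0.558, 0.197] pointing down, gripper open.
Joint ranges: [-2.99, 2.99], [-0.89, 2.07], [0.3, 2.58], [-1.14, 4.28], [0, 2.63], [-3.12, 3.12]. Speed limits (rad/s): [2.57, 2.57, 3.01, 3.14, 3.14, 3.14].

### API

Orientations are given as a unit quaternion [w, x, y, z].
In Python, from plant import r gives the robot as it stands.
- The arm moves only by the shell command python3 -m creep 'ROWS'. ROWS is JSON, a list of rows, each an object of numbers: "ax", "ay", "az": the turn, a rotation vector about the tool's x, y, z in rad; "dx", "dy", "dz": the shift along the tool's x, y, z in units of 40 mm (1.0 is 40 mm); "hand": the finger opening in mm, from 0 to 85.4. In form: [{"ax": .., "ay": .., "az": .., "dx": .., "dy": .., "dz": .., "hand": ..}, ...]. A call has 1 to 10 rows; each row is the pose to reach, as a shift and turn from the pose measured when the call began, along the tool's axes at that moment; what a row does not reach only later rows make up. A row lasts 1/12 s, in which the tool goes at most 41.7 mm and 7.16 degrees, less where a joint would pass 70% of its speed; a pose out of reach is approached as far as the arm can. A call with a gripper value outside its range is refused whole. The fingers move at their own pace and stop on an object; the grip force is fixed at half the most. Time passes only in rows, so rows that repeat a pose let the fingers close. It gives the time, the measured TCP pose, the force and the opening at its end, in the units of the state.
- r.state(): the state, without advancing time (a new reading comes with each control period).
- r.read_camera(name): name is "side" or "top"; returns the picture (384x512x3 uint8, red, green, blue); there is no depth.
- r.get_calibration(name): a dict with "vertical_fov" (degrees; the focal length in pixels is half the picture's height over the tangent of half this angle, whatever the lens; pixels are square), "cx", "cy" (the principal point, pixels), "rvec" (rotation vector, rad) and "tvec" (3), from world to camera coordinates, as OpenCV has them. Camera axes: x right, y down, z forward; pixel columns grow to the right and rows downward; lengths in m; the calibration is good to about 2 mm. A picture is of the moment at which its call begins. get_calibration takes no time and is no camera call.
- r.finish_job(): hands the job in, once; it reports no verdict.
Trained networks look in the newest picture that a camera, given by its name, has taken for a name from the list of things; names that differ only in an ending like _2 or _b are one class to them, and where a whole thing is asked for, a point or a joint stands for the part that bears it (a point fixed in the world has none). Each returns a list of dicts, best first, with "confidence" (0 to 1); they miss things now and then, are a little off and sometimes report something else, mostly with a low value. They report only what shows in the picture. A call takes as long as a camera call. They do not tell look-alikes from the thing itself.
- r.look_for(camera, name): "position" ([x, y, z] in m, in the coordinates of the camera as it stood for that picture, good to about 4 mm: the middle of the surface that is visible of it).
- r.spot_point(camera, name): "position" ([x, y, z] in m, in the coordinates of the camera as it stood for that picture, good to about 4 mm: a listed point, or the origin of a listed thing).
The state is a dict: "t": time; "joint_positions": joint angles; "qvel": joint speeds; "effort": joint torques, N m; "position": TCP position; "eef_rot": TCP orientation; "wrist_force": force on the tool from outside, world axes, zero at the start; "moment": the same for the moment, N m; "finger_gap": opening from 0.0 (shut) to 1.0 (fully open).
Only numpy, scipy, OpenCV 4.12 (cv2) and the standard library are available. Lean on these libraries where they do the work, as an engineer would, in place of code of your own. Each camera call takes 0.05 s, during which the arm holds its last target.

### The job

Push the blue plaque along the two rails until its leading edge meets the step of the cork landing, then, from behind and below, push its rear edge up and over so that it tips on that step and flips onto the cork, white side up and flat. Only push it with the fingers: it must never be lifted off, its leading edge stays down at the step while it turns. Leave the jar, the bottle and the little wheel block where they stand.

Things in the scene. Friction and masses are not known exactly. Their poses are not given: they have to be found in the camera images.
- rack: Fixed turn-over rack. Origin on the table under the step face; local +x is the push direction (roughly to the robot's left, +y), z up. Two level steel rails, x=-215 to 0 mm, tops at z=60 mm, 25 mm wide, 12 deep, on thin legs; the 70 mm gap between them (y=-35 to 35) is open down to a drip tray: floor z=4, rim z=16 mm. Thin guides along the rails' outer sides, inner faces at y=+-59, tops at z=70 mm.
- step_top (a point): Middle of the step's top edge, at rack x=0, z=70 mm: the vertical step face, 160 mm wide, faces the rails and rises 10 mm above their tops.
- landing (a point): Centre of the level cork landing behind the step, on its top at z=70 mm; it spans rack x=0 to 130 mm, y=-80 to 80 mm.
- plaque: Loose stiff plaque, 90 mm long (own x) by 110 wide (own y) by 8 thick, 70 to 140 g, blue above with white engraved frame and ring, white below. Lies blue side up across both rails, own x along rack +x within 0.04 rad, leading edge 25 to 80 mm short of the step. Origin: centre of white underside; own z out of the blue face. Raised at the rear it turns about its leading edge; past upright it falls onto the cork.
- lead_edge (a point): Middle of the plaque's leading side face (the edge towards the step), at half thickness.
- rear_edge (a point): Middle of the plaque's rear side face (the edge to push on), at half thickness; it overhangs the gap between the rails, so a shut fingertip can reach down behind and below it there.
- jar: Bystander: lidded jar, 56 mm wide, 65 mm tall; origin centre of its underside.
- bottle: Bystander: bottle, 48 mm wide, 110 mm tall; origin centre of its underside.
- wheel_block: Bystander: wooden block 50 x 70 x 25 mm with six small wheels on pins, 57 mm tall in all; origin centre of its underside.
Things that resemble listed ones, but are neither listed nor needed, are in the scene too. There is more than one size of the plaque; the one meant has the size given above.

How it is judged:
By the outcome, as a careful person would: the job done as asked, in the order asked, and still so for the second after the job is handed in, with the robot touching nothing.
It also fails if it takes over 48 s, if anything falls off the work surface, if the arm or the gripper's body presses on something with over 40 N, if the wrist force passes 120 N, or if a joint passes its speed limit or range.

## Working session

There is one attempt and no reset: what is moved stays moved. The work goes in short steps, Python scripts to look and compute and a shell command to move; the robot and the scene stay as the last step left them, time stands still between calls to the robot, and variables do not carry over. Pictures are saved under pics/ and viewed, and the job is handed in when it is done.

```bash
ls; mkdir -p pics; cat > h.py <<'E'
from plant import r
import numpy as np, cv2
from scipy.spatial.transform import Rotation as R
def cal(n):
    c=r.get_calibration(n); f=192/np.tan(np.radians(c['vertical_fov'])/2)
    return f,c['cx'],c['cy'],R.from_rotvec(c['rvec']).as_matrix(),np.array(c['tvec']),c
def w(n,p):
    f,cx,cy,M,t,_=cal(n); return M.T@(np.array(p)-t)
def proj(n,P):
    f,cx,cy,M,t,_=cal(n); q=M@np.array(P)+t; return np.array([cx+f*q[0]/q[2],cy+f*q[1]/q[2]])
def ray_z(n,u,v,z):
    f,cx,cy,M,t,_=cal(n); C=-M.T@t; d=M.T@np.array([(u-cx)/f,(v-cy)/f,1]); return C+d*(z-C[2])/d[2]
def save(n,name,im=None):
    if im is None: im=r.read_camera(n)
    cv2.imwrite('pics/'+name+'.png',cv2.cvtColor(im,cv2.COLOR_RGB2BGR)); return im
E
python3 - <<'E'
from h import *
for n in ('side','top'):
    save(n,n+'0'); print(r.get_calibration(n))
    for k in ('rack','step_top','landing','plaque','lead_edge','rear_edge','jar','bottle','wheel_block'):
        print(n,k,[(np.round(w(n,d['position']),3).tolist(),round(d['confidence'],2)) for d in r.spot_point(n,k)][:4])
print(r.state())
E
```

```text
pics
{'vertical_fov': 53.954632639800955, 'cx': 261.6936435370202, 'cy': 192.9163863434951, 'rvec': array([ 0.0713413 , -2.7851212 ,  1.44333778]), 'tvec': array([0.4925592 , 0.08502239, 0.98156794])}
side rack [([0.517, 0.016, 0.0], 0.78)]
side step_top [([0.517, 0.018, 0.072], 0.72)]
side landing [([0.525, 0.083, 0.071], 0.8)]
side plaque [([0.511, -0.347, -0.0], 0.95), ([0.241, -0.253, 0.002], 0.89), ([0.513, -0.054, 0.063], 0.8)]
side lead_edge [([0.52, -0.01, 0.061], 0.74), ([0.3, -0.28, 0.003], 0.66), ([0.454, -0.383, 0.006], 0.59)]
side rear_edge [([0.185, -0.223, 0.007], 0.88), ([0.564, -0.31, 0.004], 0.69), ([0.51, -0.095, 0.065], 0.6), ([0.522, 0.019, 0.071], 0.59)]
side jar [([0.501, 0.248, -0.002], 0.74)]
side bottle [([0.663, 0.047, 0.002], 0.78), ([0.501, 0.249, -0.002], 0.52)]
side wheel_block [([0.665, -0.135, -0.001], 0.73)]
{'vertical_fov': 57.350503691337536, 'cx': 260.7565420053323, 'cy': 190.5761992505619, 'rvec': array([ 2.15677976, -2.14674549,  0.19270514]), 'tvec': array([-0.02490902,  0.52647166,  0.75746266])}
top rack [([0.521, 0.02, -0.001], 0.79)]
top st
[... 493 characters left out ...]
134, -0.001], 0.71)]
{'t': 1.0, 'joint_positions': array([-1.53429420e+00,  1.80815471e-01,  1.60700245e+00,  2.37469149e-05,
        1.35377884e+00, -2.06314447e-01]), 'qvel': array([ 0.00093245,  0.00047309,  0.00156231,  0.00035825, -0.00025451,
       -0.00071821]), 'effort': array([ 2.89807336e-03, -4.44837999e+01, -3.51690316e+01, -5.87946238e-05,
        2.31324839e-04, -1.59226232e-05]), 'position': array([ 0.13826936, -0.55814803,  0.19717857]), 'eef_rot': array([-1.06357474e-06,  9.92639372e-01,  1.21107709e-01,  1.17273901e-05]), 'wrist_force': array([-0.09691694, -0.8743683 , -0.03391262]), 'moment': array([-0.01633217, -0.01113434, -0.03196522]), 'finger_gap': 1.001929870123015}
```

View pics/side0.png

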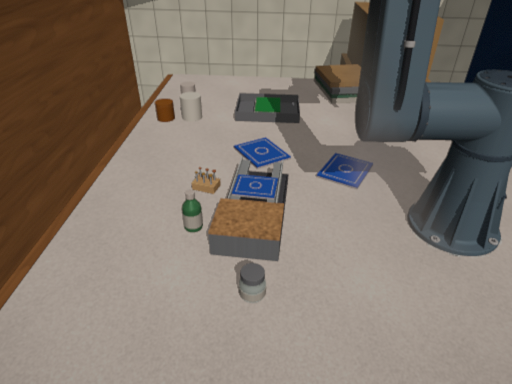

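View pics/top0.png

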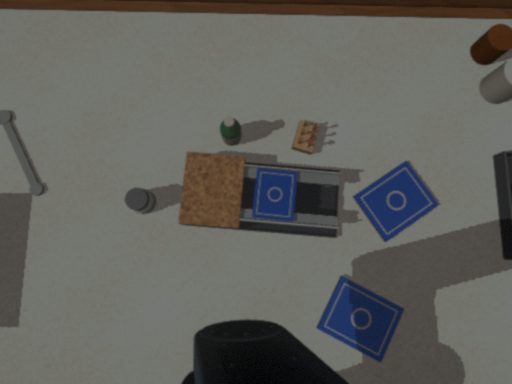

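The rack is at the centre of the top view, with the plaque on it at px (275,194). The two other plaques lie loose on the table. I'll zoom in to measure edges and yaw.

```bash
python3 - <<'E'
import cv2
im=cv2.imread('pics/top0.png')[140:250,170:360]; cv2.imwrite('pics/topz.png',cv2.resize(im,None,fx=4.2,fy=4.2,interpolation=cv2.INTER_CUBIC))
im=cv2.imread('pics/side0.png')[150:270,190:310]; cv2.imwrite('pics/sidez.png',cv2.resize(im,None,fx=5,fy=5,interpolation=cv2.INTER_CUBIC))
E
```

```text
(no output)
```

View pics/topz.png

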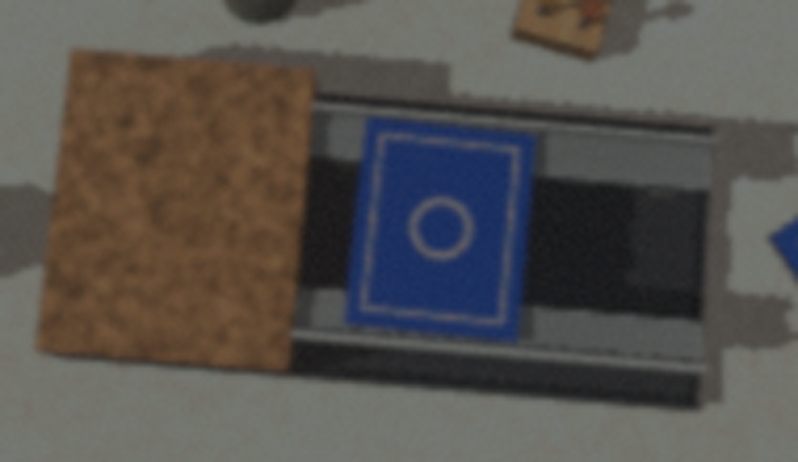

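View pics/sidez.png

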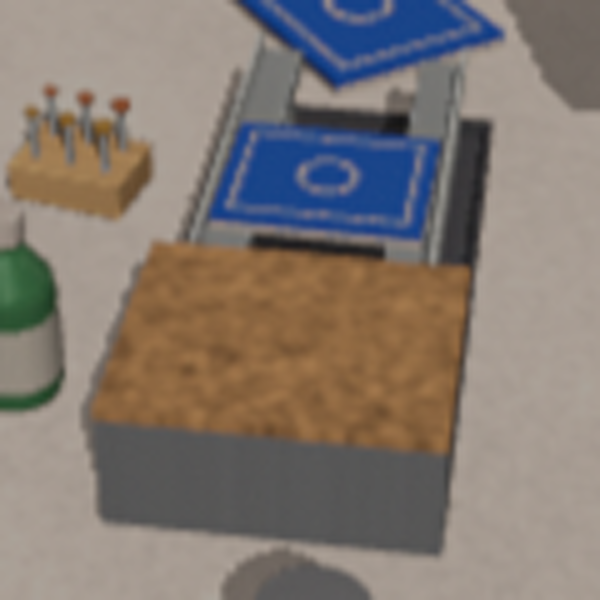

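```bash
python3 - <<'E'
from h import *
T=lambda u,v:(170+u/4.2,140+v/4.2); S=lambda u,v:(190+u/5,150+v/5)
ct=[T(315,68),T(290,370),T(38,350),T(72,48)]  # cork: step far(+x), step near, back near, back far
cs=[S(150,241),S(470,267),S(447,452),S(92,422)]
pt=[T(367,116),T(346,323),T(518,342),T(537,136)] # lead far, lead near, rear near, rear far
ps=[S(210,220),S(422,238),S(440,139),S(240,121)]
for nm,a,b,z in (('cork',ct,cs,.07),('plq',pt,ps,.068)):
    A=np.array([ray_z('top',*p,z)[:2] for p in a]);B=np.array([ray_z('side',*p,z)[:2] for p in b])
    print(nm);print(np.hstack([A,B]).round(4))
    for X in(A,B,(A+B)/2):
        d=X[:2].mean(0)-X[2:].mean(0); e=X[0]-X[1]
        print('front mid',X[:2].mean(0).round(4),'back mid',X[2:].mean(0).round(4),'len',np.linalg.norm(d).round(4),'wid',np.linalg.norm(e).round(4),'ang of x-axis',np.degrees(np.arctan2(d[1],d[0])).round(2),'edge',np.degrees(np.arctan2(e[1],e[0])).round(2))
    # triangulate
    for p,q in zip(a,b):
        f1=cal('top');f2=cal('side')
        L=[]
        for f,cx,cy,M,t,_ in (f1,f2): L.append(np.array([[f,0,cx],[0,f,cy],[0,0,1]])@np.c_[M,t])
        X=cv2.triangulatePoints(L[0],L[1],np.array(p).reshape(2,1),np.array(q).reshape(2,1)); print((X[:3]/X[3]).ravel().round(4))
E
```

```text
cork
[[0.5992 0.0135 0.5981 0.0147]
 [0.44   0.0247 0.4381 0.0259]
 [0.4497 0.1536 0.4489 0.1611]
 [0.6089 0.1418 0.6057 0.1512]]
front mid [0.5196 0.0191] back mid [0.5293 0.1477] len 0.129 wid 0.1596 ang of x-axis -94.31 edge -4.05
front mid [0.5181 0.0203] back mid [0.5273 0.1562] len 0.1362 wid 0.1604 ang of x-axis -93.87 edge -4.02
front mid [0.5189 0.0197] back mid [0.5283 0.1519] len 0.1326 wid 0.16 ang of x-axis -94.08 edge -4.03
[0.5988 0.0135 0.0693]
[0.439  0.0248 0.0693]
[0.4493 0.1548 0.0643]
[0.6089 0.1431 0.0632]
plq
[[ 5.739e-01 -1.420e-02  5.705e-01 -8.200e-03]
 [ 4.644e-01 -3.800e-03  4.621e-01  3.000e-04]
 [ 4.550e-01 -9.280e-02  4.536e-01 -9.240e-02]
 [ 5.638e-01 -1.041e-01  5.640e-01 -1.031e-01]]
front mid [ 0.5192 -0.009 ] back mid [ 0.5094 -0.0985] len 0.09 wid 0.11 ang of x-axis 83.78 edge -5.42
front mid [ 0.5163 -0.0039] back mid [ 0.5088 -0.0978] len 0.0941 wid 0.1087 ang of x-axis 85.45 edge -4.48
front mid [ 0.5177 -0.0065] back mid [ 0.5091 -0.0981] len 0.092 wid 0.1093 ang of x-axis 84.64 edge -4.95
[ 0.5728 -0.0142  0.0641]
[ 0.4633 -0.0037  0.0653]
[ 0.4543 -0.0927  0.0679]
[ 0.5641 -0.1042  0.0672]
```

```bash
cat >> h.py <<'E'
STEP=np.array([0.519,0.0193]); YAW=np.radians(85.9)
ex=np.array([np.cos(YAW),np.sin(YAW),0]); ey=np.array([-np.sin(YAW),np.cos(YAW),0]); Z=np.array([0,0,1.])
def pose():
    s=r.state(); q=s['eef_rot']; return np.array(s['position']),R.from_quat([q[1],q[2],q[3],q[0]]),s
def here():
    p,Q,s=pose(); d=p-np.r_[STEP,0]; z=Q.as_matrix()[:,2]
    print('t %.2f rack x %.1f y %.1f z %.1f mm tilt %.1f'%(s['t'],d@ex*1e3,d@ey*1e3,d[2]*1e3,np.degrees(np.arctan2(z@ex,-z[2]))),'F rack',np.round([s['wrist_force']@ex,s['wrist_force']@ey,s['wrist_force'][2]],2),'q',np.round(s['joint_positions'],2))
def goal(x,y,z,tilt):
    p,Q,s=pose(); t=np.radians(tilt)
    G=np.r_[STEP,0]+x/1e3*ex+y/1e3*ey+z/1e3*Z
    zz=np.sin(t)*ex-np.cos(t)*Z; yy=-ey; M=np.c_[np.cross(yy,zz),yy,zz]
    d=Q.inv().apply(G-p)/0.04; a=(Q.inv()*R.from_matrix(M)).as_rotvec()
    print((x,y,z,tilt),'d',d.round(3),'a',a.round(3))
E
python3 - <<'E'
from h import *
here(); goal(-180,0,160,0); goal(-180,0,160,18)
E
```

```text
t 1.00 rack x -603.2 y 338.5 z 197.2 mm tilt 0.0 F rack [-0.88  0.03 -0.03] q [-1.53  0.18  1.61  0.    1.35 -0.21]
(-180, 0, 160, 0) d [11.318 -7.445  0.93 ] a [ 0.    -0.    -1.256]
(-180, 0, 160, 18) d [11.318 -7.445  0.93 ] a [ 0.197  0.272 -1.245]
```

```bash
python3 -m creep '[{"ax":0,"ay":0,"az":-0.12,"dx":1.0,"dy":-0.65,"dz":0,"hand":0},{"ax":0,"ay":0,"az":-0.24,"dx":1.9,"dy":-1.25,"dz":0,"hand":0},{"ax":0,"ay":0,"az":-0.36,"dx":2.8,"dy":-1.85,"dz":0,"hand":0},{"ax":0,"ay":0,"az":-0.48,"dx":3.7,"dy":-2.4,"dz":0,"hand":0},{"ax":0,"ay":0,"az":-0.6,"dx":4.6,"dy":-3.0,"dz":0,"hand":0},{"ax":0,"ay":0,"az":-0.72,"dx":5.5,"dy":-3.6,"dz":0,"hand":0},{"ax":0,"ay":0,"az":-0.84,"dx":6.4,"dy":-4.2,"dz":0,"hand":0},{"ax":0,"ay":0,"az":-0.96,"dx":7.3,"dy":-4.8,"dz":0,"hand":0},{"ax":0,"ay":0,"az":-1.08,"dx":8.2,"dy":-5.4,"dz":0,"hand":0},{"ax":0,"ay":0,"az":-1.2,"dx":9.1,"dy":-6.0,"dz":0,"hand":0}]'; python3 - <<'E'
from h import *
here(); goal(-170,0,130,18)
E
```

```text
t: 1.83
position: [0.422, -0.2503, 0.1976]
eef_rot: [0.001, 0.749, 0.663, 0.0]
wrist_force: [1.2, -0.6, 0.4]
finger_gap: 0.002
t 1.83 rack x -275.8 y 77.5 z 197.6 mm tilt -0.0 F rack [-0.54 -1.22  0.42] q [-0.78 -0.01  1.81 -0.    1.34 -0.66]
(-170, 0, 130, 18) d [2.741 1.8   1.69 ] a [ 0.009  0.315 -0.05 ]
```

```bash
python3 -m creep '[{"ax":0,"ay":0.08,"az":-0.02,"dx":0.8,"dy":0.5,"dz":0.1},{"ax":0,"ay":0.16,"az":-0.04,"dx":1.6,"dy":1.0,"dz":0.2},{"ax":0.005,"ay":0.24,"az":-0.05,"dx":2.3,"dy":1.5,"dz":0.5},{"ax":0.009,"ay":0.315,"az":-0.05,"dx":2.74,"dy":1.8,"dz":1.0},{"ax":0.009,"ay":0.315,"az":-0.05,"dx":2.74,"dy":1.8,"dz":1.69},{"ax":0.009,"ay":0.315,"az":-0.05,"dx":2.74,"dy":1.8,"dz":1.69}]'; python3 - <<'E'
from h import *
here(); goal(-150,0,44,18)
save('top','top1');save('side','side1')
E
cd pics; python3 -c "
import cv2,numpy as np
a=cv2.imread('top1.png')[120:260,160:380];b=cv2.imread('side1.png')[100:270,170:320]
cv2.imwrite('c1.png',np.hstack([cv2.resize(a,(440,280)),cv2.resize(b,(247,280))]))"
```

```text
t 1.83 rack x -275.8 y 77.5 z 197.6 mm tilt -0.0 F rack [-0.54 -1.22  0.42] q [-0.78 -0.01  1.81 -0.    1.34 -0.66]
(-150, 0, 44, 18) d [3.242 1.773 3.839] a [ 0.009  0.315 -0.05 ]$[0]: bad value
```

View pics/c1.png

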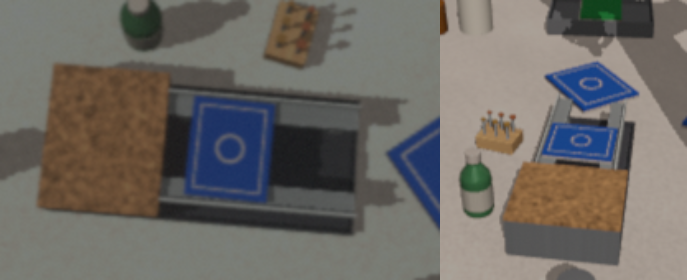

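The call was refused because a row needs "hand". The scene is unchanged.

```bash
python3 -m creep '[{"ax":0,"ay":0.08,"az":-0.02,"dx":0.8,"dy":0.5,"dz":0.1,"hand":0},{"ax":0,"ay":0.16,"az":-0.04,"dx":1.6,"dy":1.0,"dz":0.2,"hand":0},{"ax":0.005,"ay":0.24,"az":-0.05,"dx":2.3,"dy":1.5,"dz":0.5,"hand":0},{"ax":0.009,"ay":0.315,"az":-0.05,"dx":2.74,"dy":1.8,"dz":1.0,"hand":0},{"ax":0.009,"ay":0.315,"az":-0.05,"dx":2.74,"dy":1.8,"dz":1.69,"hand":0},{"ax":0.009,"ay":0.315,"az":-0.05,"dx":2.74,"dy":1.8,"dz":1.69,"hand":0}]'; cat > crop.sh <<'E'
cd pics; python3 -c "
import cv2,numpy as np
a=cv2.imread('top$1.png')[120:260,160:380];b=cv2.imread('side$1.png')[100:270,170:320]
cv2.imwrite('c$1.png',np.hstack([cv2.resize(a,(440,280)),cv2.resize(b,(247,280))]))"
E
python3 - <<'E'
from h import *
here(); goal(-150,0,44,18)
save('top','top2');save('side','side2')
E
sh crop.sh 2
```

```text
t: 2.43
position: [0.5055, -0.1454, 0.1249]
eef_rot: [-0.112, 0.722, 0.674, 0.114]
wrist_force: [-0.8, 0.6, -0.8]
finger_gap: -0.002
t 2.43 rack x -165.3 y 1.7 z 124.9 mm tilt 18.4 F rack [ 0.55  0.86 -0.8 ] q [-0.68  0.25  1.72  0.26  1.38 -0.69]
(-150, 0, 44, 18) d [-0.276  0.059  2.039] a [-0.008 -0.007  0.001]
```

View pics/c2.png

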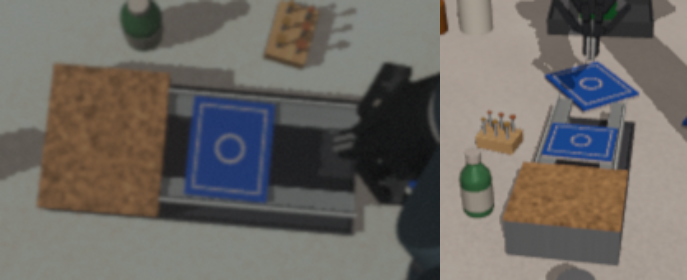

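View pics/side2.png

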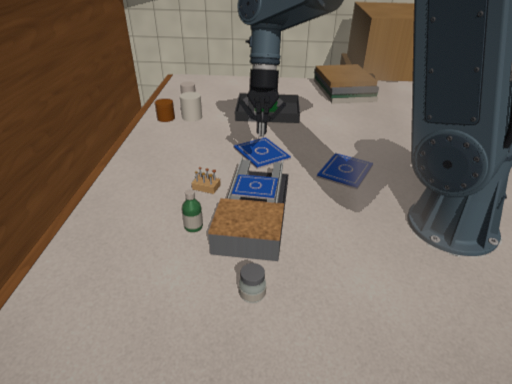

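The tilted shut fingers are centred over the gap behind the plaque (crop px ~(350,140)). Next I lower them behind its rear edge.

```bash
python3 -m creep '[{"ax":0,"ay":0,"az":0,"dx":-0.28,"dy":0.05,"dz":0.6,"hand":0},{"ax":0,"ay":0,"az":0,"dx":-0.28,"dy":0.05,"dz":1.2,"hand":0},{"ax":0,"ay":0,"az":0,"dx":-0.28,"dy":0.05,"dz":1.7,"hand":0},{"ax":0,"ay":0,"az":0,"dx":-0.28,"dy":0.05,"dz":2.04,"hand":0},{"ax":0,"ay":0,"az":0,"dx":-0.28,"dy":0.05,"dz":2.04,"hand":0}]'; python3 - <<'E'
from h import *
here(); goal(-106,0,44,18)
save('top','top3');save('side','side3')
E
sh crop.sh 3
```

```text
t: 2.95
position: [0.5092, -0.1316, 0.0481]
eef_rot: [-0.11, 0.722, 0.674, 0.115]
wrist_force: [0.4, 0.2, -0.4]
finger_gap: 0.0
t 2.95 rack x -151.3 y -1.0 z 48.1 mm tilt 18.2 F rack [ 0.2  -0.4  -0.38] q [-0.66  0.35  1.77  0.28  1.22 -0.71]
(-106, 0, 44, 18) d [ 1.043 -0.021  0.452] a [-0.005 -0.004  0.002]
```

View pics/c3.png

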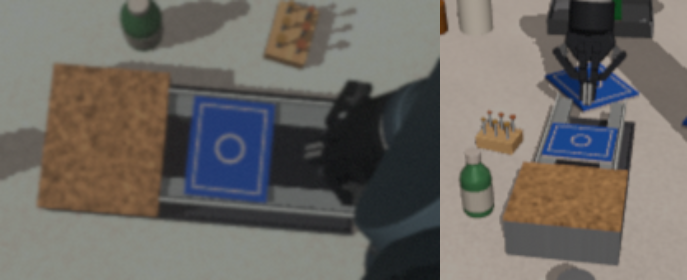

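```bash
python3 -m creep '[{"ax":0,"ay":0,"az":0,"dx":0.2,"dy":-0.02,"dz":0.17,"hand":0},{"ax":0,"ay":0,"az":0,"dx":0.4,"dy":-0.02,"dz":0.24,"hand":0},{"ax":0,"ay":0,"az":0,"dx":0.55,"dy":-0.02,"dz":0.29,"hand":0},{"ax":0,"ay":0,"az":0,"dx":0.65,"dy":-0.02,"dz":0.32,"hand":0},{"ax":0,"ay":0,"az":0,"dx":0.74,"dy":-0.02,"dz":0.35,"hand":0},{"ax":0,"ay":0,"az":0,"dx":0.83,"dy":-0.02,"dz":0.38,"hand":0},{"ax":0,"ay":0,"az":0,"dx":0.91,"dy":-0.02,"dz":0.41,"hand":0},{"ax":0,"ay":0,"az":0,"dx":0.98,"dy":-0.02,"dz":0.43,"hand":0},{"ax":0,"ay":0,"az":0,"dx":1.04,"dy":-0.02,"dz":0.45,"hand":0},{"ax":0,"ay":0,"az":0,"dx":1.04,"dy":-0.02,"dz":0.45,"hand":0}]'; python3 - <<'E'
from h import *
here(); goal(-94,0,44,18)
save('top','top4');save('side','side4')
E
sh crop.sh 4
```

```text
t: 3.88
position: [0.5132, -0.0877, 0.0461]
eef_rot: [-0.108, 0.722, 0.674, 0.115]
wrist_force: [-0.1, -0.1, -0.4]
finger_gap: -0.0
t 3.88 rack x -107.2 y -1.8 z 46.1 mm tilt 18.1 F rack [-0.16  0.12 -0.42] q [-0.59  0.33  1.81  0.29  1.19 -0.66]
(-94, 0, 44, 18) d [ 0.296 -0.045  0.152] a [-0.002 -0.002  0.003]
```

View pics/c4.png

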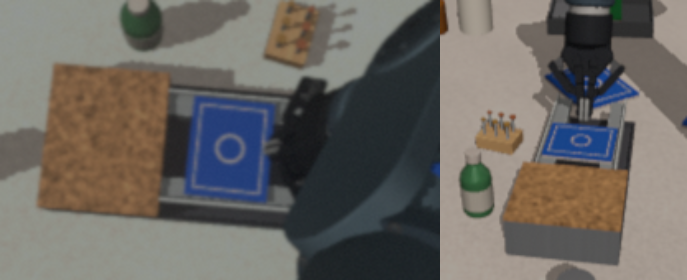

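```bash
python3 -m creep '[{"ax":0,"ay":0,"az":0,"dx":0.08,"dy":-0.04,"dz":0.06,"hand":0},{"ax":0,"ay":0,"az":0,"dx":0.15,"dy":-0.04,"dz":0.09,"hand":0},{"ax":0,"ay":0,"az":0,"dx":0.22,"dy":-0.04,"dz":0.12,"hand":0},{"ax":0,"ay":0,"az":0,"dx":0.3,"dy":-0.04,"dz":0.15,"hand":0},{"ax":0,"ay":0,"az":0,"dx":0.3,"dy":-0.04,"dz":0.15,"hand":0}]'; python3 - <<'E'
from h import *
here(); goal(-80,0,42,18)
save('top','top5');save('side','side5')
E
sh crop.sh 5
```

```text
t: 4.4
position: [0.5124, -0.0741, 0.0441]
eef_rot: [-0.108, 0.722, 0.674, 0.115]
wrist_force: [-0.3, 0.5, 0.5]
finger_gap: 0.006
t 4.40 rack x -93.6 y -0.1 z 44.1 mm tilt 18.1 F rack [0.46 0.37 0.49] q [-0.57  0.32  1.82  0.3   1.17 -0.64]
(-80, 0, 42, 18) d [ 0.308 -0.001  0.155] a [-0.002 -0.002  0.003]
```

View pics/c5.png

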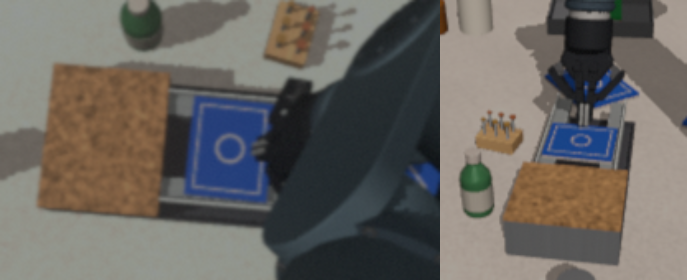

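```bash
python3 - <<'E'
from h import *
for n in('top','side'):
    f,cx,cy,M,t,_=cal(n); print(n,'C',(-M.T@t).round(3))
p,Q,s=pose()
im=cv2.imread('pics/top5.png')
rk=lambda x,y,z: np.r_[STEP,0]+x/1e3*ex+y/1e3*ey+z/1e3*Z
k=6
c=cv2.resize(im[150:240,235:340],None,fx=7,fy=6,interpolation=cv2.INTER_CUBIC)
c=cv2.resize(im[150:240,235:340],None,fx=k,fy=k,interpolation=cv2.INTER_CUBIC)
def dot(P,col):
    u=proj('top',P); cv2.circle(c,(int((u[0]-235+.5)*k),int((u[1]-150+.5)*k)),3,col,-1)
dot(p,(0,0,255)); 
for b in (20,40): dot(p-Q.as_matrix()[:,2]*b/1e3,(0,255,255))
for y in(-55,55): dot(rk(-90,y,68),(0,255,0)); dot(rk(0,y,60),(255,0,255)); dot(rk(0,y,70),(255,255,255)); dot(rk(-118,y,68),(0,255,0))
cv2.imwrite('pics/z5.png',c)
s5=cv2.imread('pics/side5.png')[130:220,200:300]; cv2.imwrite('pics/zs5.png',cv2.resize(s5,None,fx=6,fy=6,interpolation=cv2.INTER_CUBIC))
E
```

```text
top C [ 0.403 -0.004  0.83 ]
side C [0.471 0.773 0.627]
```

View pics/z5.png

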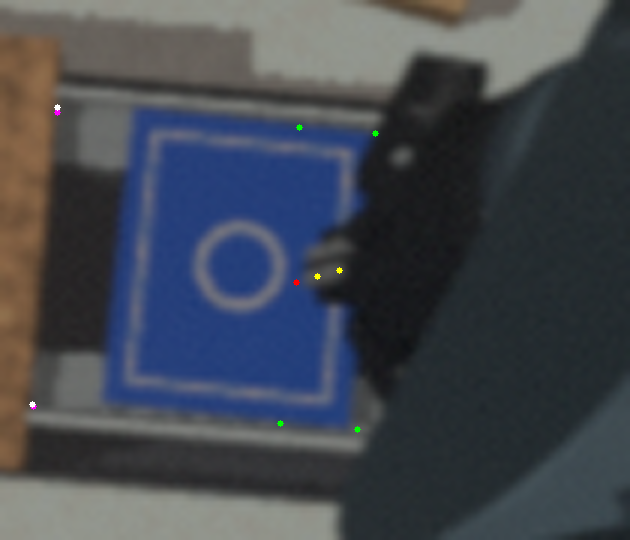

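View pics/zs5.png

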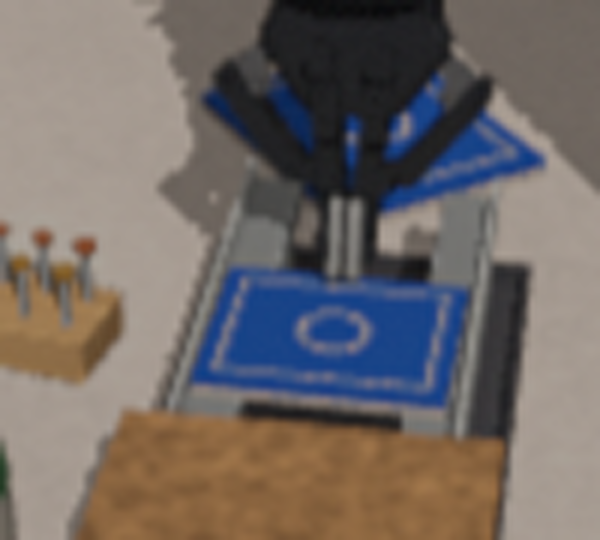

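```bash
python3 - <<'E'
from h import *
p,Q,s=pose()
im=save('side','side6')[:,:,::-1]; it=save('top','top6')[:,:,::-1]
rk=lambda x,y,z: np.r_[STEP,0]+x/1e3*ex+y/1e3*ey+z/1e3*Z
k=8
c=cv2.resize(im[155:225,210:290],None,fx=k,fy=k,interpolation=cv2.INTER_CUBIC)
def dot(P,col):
    u=proj('side',P); cv2.circle(c,(int((u[0]-210+.5)*k),int((u[1]-155+.5)*k)),2,col,-1)
dot(p,(0,0,255)); 
for b in (20,40): dot(p-Q.as_matrix()[:,2]*b/1e3,(0,255,255))
for y in(-55,55): dot(rk(-90,y,68),(0,255,0)); dot(rk(0,y,70),(255,255,255)); dot(rk(-118,y,68),(0,255,0));dot(rk(-28,y,68),(0,0,255))
cv2.imwrite('pics/zs6.png',c)
for n in('side','top'):
  for k in('plaque','lead_edge','rear_edge','step_top'):
    for d in r.spot_point(n,k):
        q=w(n,d['position'])-np.r_[STEP,0]; q=np.array([q@ex,q@ey,q[2]])*1e3
        if abs(q[0])<160: print(n,k,q.round(1),round(d['confidence'],2))
here()
E
```

```text
side plaque [-77.4  -1.2  63.5] 0.62
side lead_edge [-29.1  -2.   60.9] 0.92
side rear_edge [-121.2    1.8   64.3] 0.9
side step_top [-0.5  0.4 70.5] 0.73
side step_top [-30.6  -2.9  62. ] 0.49
top plaque [-1.1  1.7 69.6] 0.46
top lead_edge [-27.    0.1  63.3] 0.58
top rear_edge [-1.201e+02  1.000e-01  6.350e+01] 0.94
top step_top [1.7 2.3 1.3] 0.69
top step_top [-2.  -0.1 70.7] 0.57
t 5.00 rack x -94.5 y -0.3 z 44.1 mm tilt 18.1 F rack [-0.36  0.12 -0.37] q [-0.57  0.32  1.82  0.3   1.17 -0.64]
```

View pics/zs6.png

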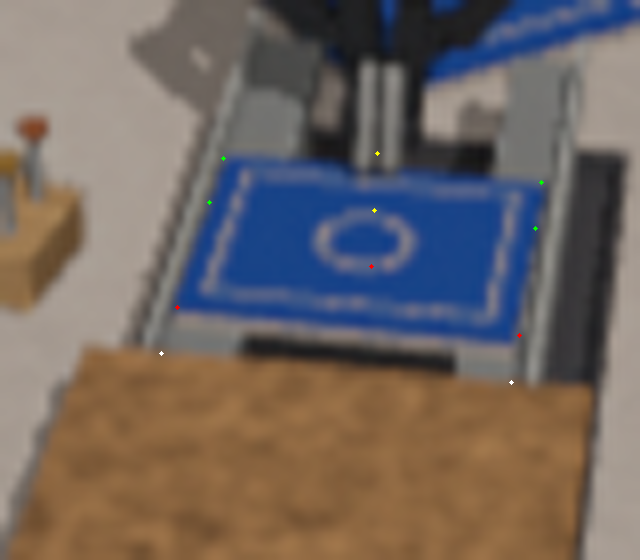

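```bash
python3 - <<'E'
from h import *
L=[]
for n in('top','side'):
    f,cx,cy,M,t,_=cal(n); L.append(np.array([[f,0,cx],[0,f,cy],[0,0,1]])@np.c_[M,t])
for a in (306,313,325):
    p=np.array([[235+a/6.],[150+270/6.]]);q=np.array([[210+378/8.],[155+172/8.]])
    X=cv2.triangulatePoints(L[0],L[1],p,q);X=(X[:3]/X[3]).ravel()
    d=X-np.r_[STEP,0]; print((np.array([d@ex,d@ey,d[2]])*1e3).round(1))
it=cv2.imread('pics/top6.png'); cv2.imwrite('pics/z6.png',cv2.resize(it[165:225,265:325],None,fx=10,fy=10,interpolation=cv2.INTER_CUBIC))
E
```

```text
[-95.7   1.9  80.4]
[-98.4   1.5  78.6]
[-103.     0.8   75.7]
```

View pics/z6.png

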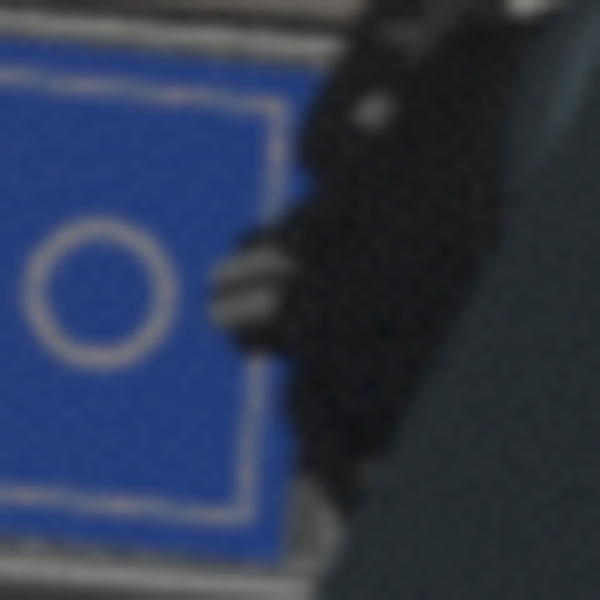

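View pics/side6.png

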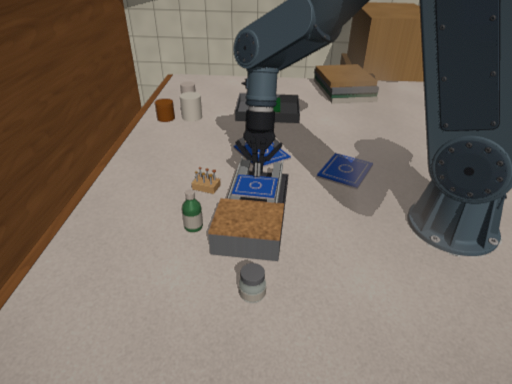

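```bash
python3 - <<'E'
import cv2,numpy as np
from h import *
# dots of reported TCP
P={2:[0.5055,-0.1454,0.1249],3:[0.5092,-0.1316,0.0481]}
for i in(2,3):
    a=cv2.imread(f'pics/top{i}.png');b=cv2.imread(f'pics/side{i}.png')
    ua=proj('top',P[i]);ub=proj('side',P[i]);print(ua,ub)
    k=7;o=[]
    for im,u in((a,ua),(b,ub)):
        x0,y0=int(u[0])-28,int(u[1])-35; c=cv2.resize(im[y0:y0+60,x0:x0+56],None,fx=k,fy=k,interpolation=cv2.INTER_CUBIC)
        cv2.circle(c,(int((u[0]-x0+.5)*k),int((u[1]-y0+.5)*k)),2,(0,0,255),-1); o.append(c); print(x0,y0)
    cv2.imwrite(f'pics/t{i}.png',np.hstack(o))
E
```

```text
[322.03202504 194.85328279] [260.20610141 149.34512496]
294 159
232 114
[309.20154483 198.02949058] [258.27783309 175.46507703]
281 163
230 140
```

View pics/t2.png

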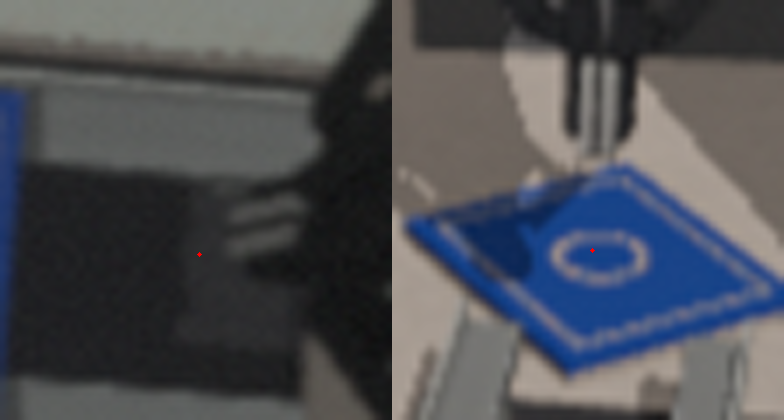

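View pics/t3.png

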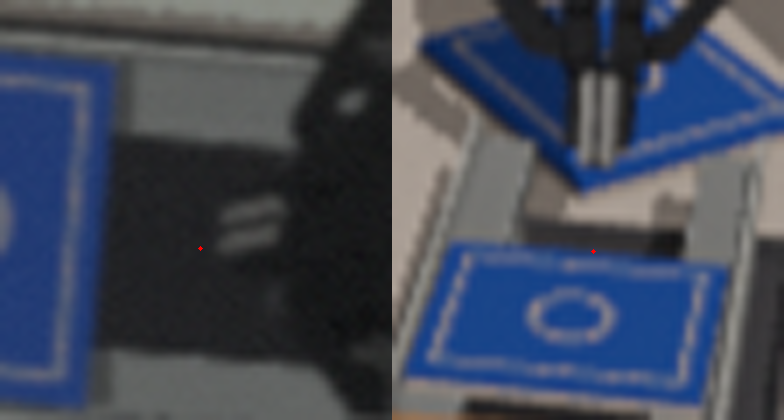

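```bash
cat >> h.py <<'E'
def tri(a,b):
    L=[]
    for n in('top','side'):
        f,cx,cy,M,t,_=cal(n); L.append(np.array([[f,0,cx],[0,f,cy],[0,0,1]])@np.c_[M,t])
    X=cv2.triangulatePoints(L[0],L[1],np.array(a,float).reshape(2,1),np.array(b,float).reshape(2,1)); return (X[:3]/X[3]).ravel()
E
python3 - <<'E'
from h import *
M=[R.from_quat([.722,.674,.114,-.112]),R.from_quat([.722,.674,.115,-.110])]
for a,b,P,Q in (((326.1,192.1),(260.5,135.6),[0.5055,-0.1454,0.1249],M[0]),((311.6,196.1),(258.8,163.1),[0.5092,-0.1316,0.0481],M[1])):
    X=tri(a,b); print(X.round(4),'offset in tool mm',(Q.inv().apply(X-P)*1e3).round(1))
here()
E
```

```text
[ 0.5051 -0.1449  0.167 ] offset in tool mm [ 13.7  -0.8 -39.8]
[ 0.508  -0.13    0.0899] offset in tool mm [ 14.6  -1.5 -39.2]
t 5.00 rack x -94.5 y -0.3 z 44.1 mm tilt 18.1 F rack [-0.36  0.12 -0.37] q [-0.57  0.32  1.82  0.3   1.17 -0.64]
```

The pictures disagree with the reported TCP. The visible fingertips sit about 40 mm back along the tool, roughly at z 80, so they are above the plaque, which hasn't been touched. I'll back off, tilt, and measure the offset again at the new tilt.

```bash
python3 -m creep '[{"ax":0,"ay":0,"az":0,"dx":-0.3,"dy":0,"dz":-0.4,"hand":0},{"ax":0,"ay":0.08,"az":0,"dx":-0.7,"dy":0,"dz":-0.7,"hand":0},{"ax":0,"ay":0.18,"az":0,"dx":-1.0,"dy":0,"dz":-0.94,"hand":0},{"ax":0,"ay":0.28,"az":0,"dx":-1.27,"dy":0,"dz":-0.94,"hand":0},{"ax":0,"ay":0.384,"az":0,"dx":-1.27,"dy":0,"dz":-0.94,"hand":0},{"ax":0,"ay":0.384,"az":0,"dx":-1.27,"dy":0,"dz":-0.94,"hand":0},{"ax":0,"ay":0.384,"az":0,"dx":-1.27,"dy":0,"dz":-0.94,"hand":0}]'; cat > tips.py <<'E'
import sys
from h import *
i=sys.argv[1]; here(); p,Q,s=pose()
a=save('top','top'+i)[:,:,::-1];b=save('side','side'+i)[:,:,::-1]
k=6;o=[]
tip=p-Q.as_matrix()[:,2]*.04
for n,im in(('top',a),('side',b)):
    u=proj(n,tip)
    x0,y0=int(u[0])-32,int(u[1])-40; c=cv2.resize(im[y0:y0+80,x0:x0+64],None,fx=k,fy=k,interpolation=cv2.INTER_CUBIC)
    for P,col in((p,(0,0,255)),(tip,(0,255,255)),(tip+Q.as_matrix()[:,0]*.011,(0,255,0))):
        u=proj(n,P);cv2.circle(c,(int((u[0]-x0+.5)*k),int((u[1]-y0+.5)*k)),2,col,-1)
    o.append(c); print(n,x0,y0)
cv2.imwrite(f'pics/t{i}.png',np.hstack(o))
E
python3 tips.py 7
```

```text
t: 5.58
position: [0.5077, -0.1355, 0.0626]
eef_rot: [-0.235, 0.688, 0.64, 0.25]
wrist_force: [0.2, 0.7, 0.5]
finger_gap: 0.005
t 5.58 rack x -155.2 y 0.2 z 62.6 mm tilt 40.1 F rack [ 0.7  -0.15  0.51] q [-0.83  0.53  1.63  0.49  1.51 -0.92]
top 294 156
side 228 116
```

View pics/t7.png

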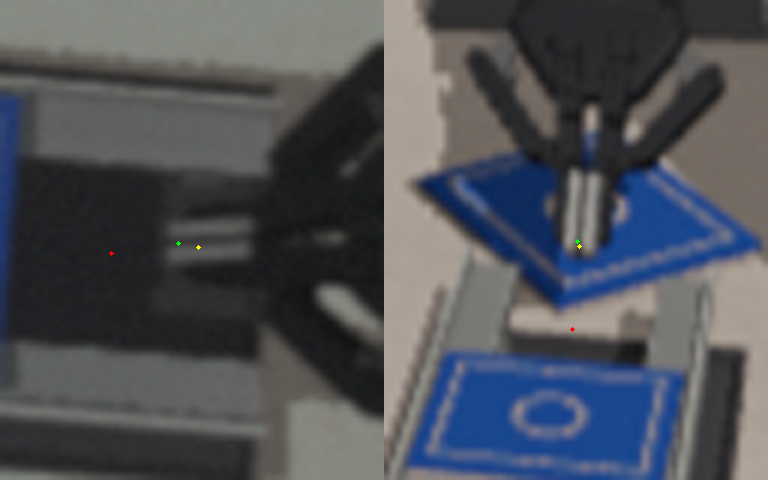

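Confirmed: the offset stays fixed in the tool frame (about -37 mm along tool z, front face at +11 mm). I'll plan with the true tip from here.

```bash
cat >> h.py <<'E'
OFF=0.037
def here():
    p,Q,s=pose(); M=Q.as_matrix(); z=M[:,2]; d=p-OFF*z-np.r_[STEP,0]
    print('t %.2f TIP rack x %.1f y %.1f z %.1f mm tilt %.1f'%(s['t'],d@ex*1e3,d@ey*1e3,d[2]*1e3,np.degrees(np.arctan2(z@ex,-z[2]))),'F rack',np.round([s['wrist_force']@ex,s['wrist_force']@ey,s['wrist_force'][2]],2),'q',np.round(s['joint_positions'],2))
def goal(x,y,z,tilt):
    p,Q,s=pose(); t=np.radians(tilt)
    G=np.r_[STEP,0]+x/1e3*ex+y/1e3*ey+z/1e3*Z
    zz=np.sin(t)*ex-np.cos(t)*Z; yy=-ey; M=np.c_[np.cross(yy,zz),yy,zz]
    d=Q.inv().apply(G+OFF*zz-p)/0.04; a=(Q.inv()*R.from_matrix(M)).as_rotvec()
    print((x,y,z,tilt),'d',d.round(3),'a',a.round(3))
E
python3 - <<'E'
from h import *
here(); goal(-152,0,80,20); goal(-150,0,44,20)
E
```

```text
t 5.68 TIP rack x -177.6 y -0.6 z 92.6 mm tilt 40.0 F rack [0.62 0.85 0.55] q [-0.83  0.53  1.64  0.49  1.51 -0.92]
(-152, 0, 80, 20) d [-0.027 -0.011  0.597] a [-0.002 -0.349  0.003]
(-150, 0, 44, 20) d [-0.568 -0.011  1.318] a [-0.002 -0.349  0.003]
```

```bash
python3 -m creep '[{"ax":0,"ay":-0.12,"az":0,"dx":0,"dy":-0.01,"dz":0.2,"hand":0},{"ax":0,"ay":-0.24,"az":0,"dx":0,"dy":-0.01,"dz":0.4,"hand":0},{"ax":0,"ay":-0.35,"az":0,"dx":-0.03,"dy":-0.01,"dz":0.6,"hand":0},{"ax":0,"ay":-0.35,"az":0,"dx":-0.2,"dy":-0.01,"dz":0.85,"hand":0},{"ax":0,"ay":-0.35,"az":0,"dx":-0.4,"dy":-0.01,"dz":1.1,"hand":0},{"ax":0,"ay":-0.35,"az":0,"dx":-0.57,"dy":-0.01,"dz":1.32,"hand":0},{"ax":0,"ay":-0.35,"az":0,"dx":-0.57,"dy":-0.01,"dz":1.32,"hand":0},{"ax":0,"ay":-0.35,"az":0,"dx":-0.57,"dy":-0.01,"dz":1.32,"hand":0}]'; python3 tips.py 8; python3 -c "
from h import *
goal(-104,0,43,20);goal(-93,0,43,20)"; sh crop.sh 8
```

```text
t: 6.35
position: [0.5083, -0.1178, 0.0078]
eef_rot: [-0.12, 0.72, 0.672, 0.127]
wrist_force: [-0.1, -0.1, -0.1]
finger_gap: 0.004
t 6.35 TIP rack x -150.2 y 0.8 z 42.6 mm tilt 20.1 F rack [-0.13  0.12 -0.05] q [-0.66  0.42  1.79  0.32  1.16 -0.75]
top 276 158
side 226 136
(-104, 0, 43, 20) d [1.096 0.003 0.413] a [-0.002 -0.     0.001]
(-93, 0, 43, 20) d [1.355 0.003 0.507] a [-0.002 -0.     0.001]
```

View pics/t8.png

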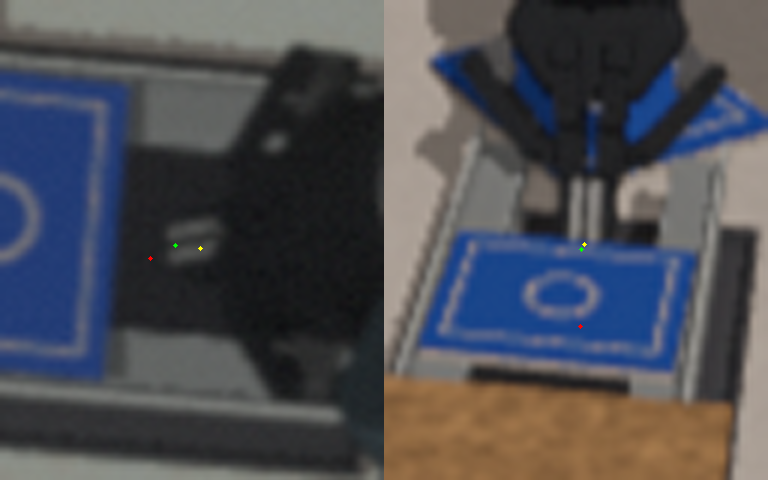

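Now the tip is really in the gap, behind and below the rear edge (tip at px (170,245) of the left crop, plaque edge at 125). Pushing forward now.

```bash
python3 -m creep '[{"ax":0,"ay":0,"az":0,"dx":0.2,"dy":0,"dz":0.07,"hand":0},{"ax":0,"ay":0,"az":0,"dx":0.4,"dy":0,"dz":0.15,"hand":0},{"ax":0,"ay":0,"az":0,"dx":0.54,"dy":0,"dz":0.2,"hand":0},{"ax":0,"ay":0,"az":0,"dx":0.64,"dy":0,"dz":0.24,"hand":0},{"ax":0,"ay":0,"az":0,"dx":0.73,"dy":0,"dz":0.27,"hand":0},{"ax":0,"ay":0,"az":0,"dx":0.82,"dy":0,"dz":0.31,"hand":0},{"ax":0,"ay":0,"az":0,"dx":0.9,"dy":0,"dz":0.34,"hand":0},{"ax":0,"ay":0,"az":0,"dx":0.98,"dy":0,"dz":0.37,"hand":0},{"ax":0,"ay":0,"az":0,"dx":1.05,"dy":0,"dz":0.39,"hand":0},{"ax":0,"ay":0,"az":0,"dx":1.1,"dy":0,"dz":0.41,"hand":0}]'; python3 tips.py 9; python3 -c "
from h import *
goal(-93,0,43,20)
n='top'
for k in('lead_edge','rear_edge','plaque'):
    for d in r.spot_point(n,k):
        q=w(n,d['position'])-np.r_[STEP,0]; q=np.array([q@ex,q@ey,q[2]])*1e3
        if abs(q[0])<160: print(n,k,q.round(1),round(d['confidence'],2))
"; sh crop.sh 9
```

```text
t: 7.28
position: [0.5123, -0.0713, 0.0084]
eef_rot: [-0.119, 0.72, 0.672, 0.127]
wrist_force: [0.5, -0.6, 0.2]
finger_gap: 0.001
t 7.28 TIP rack x -103.6 y 0.1 z 43.2 mm tilt 20.0 F rack [-0.52 -0.53  0.25] q [-0.58  0.39  1.83  0.34  1.13 -0.69]
top 256 157
side 224 145
(-93, 0, 43, 20) d [0.245 0.006 0.093] a [-0.002 -0.     0.002]
top rear_edge [-99.   -2.1  60.8] 0.61
top plaque [-49.7   1.4  61.5] 0.73
```

View pics/c9.png

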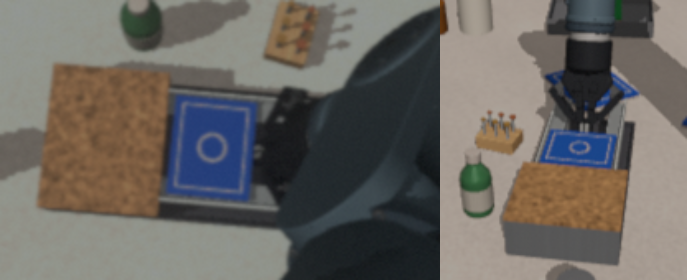

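The plaque slid and now has a few mm left to the step (crop px 172 against cork edge 170). I'll finish the push gently.

```bash
python3 -m creep '[{"ax":0,"ay":0,"az":0,"dx":0.05,"dy":0,"dz":0.02,"hand":0},{"ax":0,"ay":0,"az":0,"dx":0.1,"dy":0,"dz":0.04,"hand":0},{"ax":0,"ay":0,"az":0,"dx":0.14,"dy":0,"dz":0.055,"hand":0},{"ax":0,"ay":0,"az":0,"dx":0.18,"dy":0,"dz":0.07,"hand":0},{"ax":0,"ay":0,"az":0,"dx":0.21,"dy":0,"dz":0.08,"hand":0},{"ax":0,"ay":0,"az":0,"dx":0.21,"dy":0,"dz":0.08,"hand":0}]'; python3 tips.py 10; python3 -c "
from h import *
goal(-93,0,43,20)"
python3 -c "
import cv2,numpy as np
a=cv2.imread('pics/top10.png')[150:245,215:315];b=cv2.imread('pics/side10.png')[145:245,200:300]
cv2.imwrite('pics/c10.png',np.hstack([cv2.resize(a,(400,380),interpolation=2),cv2.resize(b,(380,380),interpolation=2)]))"
```

```text
t: 8.03
position: [0.5134, -0.0631, 0.0084]
eef_rot: [-0.118, 0.72, 0.672, 0.127]
wrist_force: [1.0, -1.8, -0.9]
finger_gap: 0.002
t 8.03 TIP rack x -95.2 y -0.4 z 43.1 mm tilt 20.0 F rack [-1.75 -1.1  -0.88] q [-0.57  0.39  1.83  0.34  1.12 -0.68]
top 252 156
side 224 146
(-93, 0, 43, 20) d [ 0.052 -0.006  0.023] a [-0.001  0.     0.002]
```

View pics/c10.png

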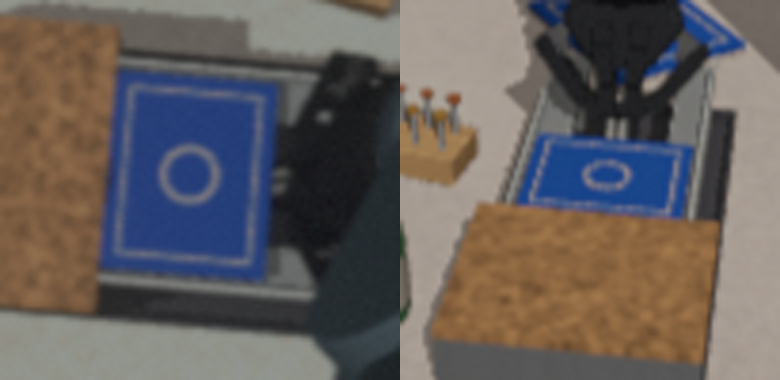

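```bash
python3 -m creep '[{"ax":0,"ay":0,"az":0,"dx":0.04,"dy":0,"dz":0.015,"hand":0},{"ax":0,"ay":0,"az":0,"dx":0.08,"dy":0,"dz":0.03,"hand":0},{"ax":0,"ay":0,"az":0,"dx":0.08,"dy":0,"dz":0.03,"hand":0}]'; python3 -c "
from h import *
here();goal(-112,0,44,20);goal(-110,0,43,37)"
```

```text
t: 8.38
position: [0.5137, -0.0629, 0.0083]
eef_rot: [-0.116, 0.72, 0.672, 0.125]
wrist_force: [-4.7, -12.9, -0.7]
finger_gap: 0.002
t 8.38 TIP rack x -94.8 y -0.6 z 43.1 mm tilt 19.7 F rack [-13.25   3.73  -0.7 ] q [-0.57  0.39  1.83  0.34  1.11 -0.67]
(-112, 0, 44, 20) d [-0.391 -0.016 -0.165] a [-0.     0.006  0.002]
(-110, 0, 43, 37) d [-0.082 -0.016 -0.167] a [-0.001  0.303  0.002]
```

The plaque is seated against the step: 13 N reaction, and the finger face comes out at x=-89, matching the 90 mm length. Back off and tilt.

```bash
python3 -m creep '[{"ax":0,"ay":0,"az":0,"dx":-0.2,"dy":-0.01,"dz":-0.08,"hand":0},{"ax":0,"ay":0,"az":0,"dx":-0.39,"dy":-0.01,"dz":-0.16,"hand":0},{"ax":0,"ay":0.1,"az":0,"dx":-0.3,"dy":-0.01,"dz":-0.17,"hand":0},{"ax":0,"ay":0.2,"az":0,"dx":-0.18,"dy":-0.01,"dz":-0.17,"hand":0},{"ax":0,"ay":0.303,"az":0,"dx":-0.08,"dy":-0.01,"dz":-0.17,"hand":0},{"ax":0,"ay":0.303,"az":0,"dx":-0.08,"dy":-0.01,"dz":-0.17,"hand":0}]'; python3 -c "
from h import *
here()
for T in range(0,60,10):
    c=np.cos(np.radians(T));s=np.sin(np.radians(T)); goal(-90*c-6*s+.2,0,60+90*s-18.6,37)
for T in range(60,121,10):
    c=np.cos(np.radians(T));s=np.sin(np.radians(T)); goal(-75*c-8*s-8.8,0,60+75*s-6.6,37)
"
python3 tips.py 11; sh crop.sh 11
```

```text
t: 8.88
position: [0.5122, -0.0696, 0.0122]
eef_rot: [-0.219, 0.694, 0.645, 0.234]
wrist_force: [-1.3, -0.4, -0.4]
finger_gap: 0.002
t 8.88 TIP rack x -111.7 y 0.4 z 41.6 mm tilt 37.4 F rack [-0.52  1.27 -0.42] q [-0.73  0.53  1.74  0.52  1.34 -0.9 ]
(np.float64(-89.8), 0, np.float64(41.4), 37) d [0.426 0.011 0.335] a [-0.001 -0.006 -0.002]
(np.float64(-89.4745868371003), 0, np.float64(57.02833599002373), 37) d [0.67  0.01  0.029] a [-0.001 -0.006 -0.002]
(np.float64(-86.42445673068578), 0, np.float64(72.18181289931019), 37) d [ 0.96   0.009 -0.226] a [-0.001 -0.006 -0.002]
(np.float64(-80.74228634059948), 0, np.float64(86.4), 37) d [ 1.289  0.009 -0.422] a [-0.001 -0.006 -0.002]
(np.float64(-72.60072553882725), 0, np.float64(99.25088487178854), 37) d [ 1.645  0.008 -0.554] a [-0.001 -0.006 -0.002]
(np.float64(-62.24715153050241), 0, np.float64(110.34399988070803), 37) d [ 2.019  0.007 -0.617] a [-0.001 -0.006 -0.002]
(np.float64(-53.22820323027551), 0, np.float64(118.3519052838329), 37) d [ 2.32   0.006 -0.64 ] a [-0.001 -0.006 -0.002]
(np.float64(-41.969051715712425), 0, np.float64(123.87694655894313), 37) d [ 2.628  0.006 -0.579] a [-0.001 -0.006 -0.002]
(np.float64(-29.702075349117447), 0, np.float64(127.26058147591559), 37) d [ 2.923  0.005 -0.46 ] a [-0.001 -0.006 -0.002]
(np.float64(-16.800000000000004), 0, np.float64(128.4), 37) d [ 3.196  0.005 -0.287] a [-0.001 -0.006 -0.002]
(np.float64(-3.654848699077893), 0, np.float64(127.26058147591559), 37) d [ 3.44   0.004 -0.065] a [-0.001 -0.006 -0.002]
(np.float64(9.333969783137885), 0, np.float64(123.87694655894313), 37) d [3.647 0.004 0.199] a [-0.001 -0.006 -0.002]
(np.float64(21.771796769724475), 0, np.float64(118.3519052838329), 37) d [3.811 0.004 0.498] a [-0.001 -0.006 -0.002]
t 8.88 TIP rack x -111.7 y 0.4 z 41.6 mm tilt 37.4 F rack [-0.52  1.27 -0.42] q [-0.73  0.53  1.74  0.52  1.34 -0.9 ]
top 260 157
side 225 144
```

View pics/c11.png

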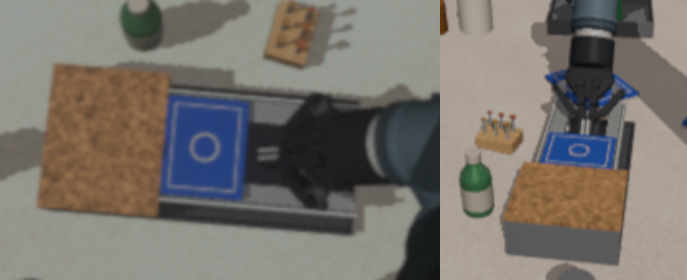

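```bash
python3 -m creep '[{"ax":0,"ay":0,"az":0,"dx":0.2,"dy":0.01,"dz":0.16,"hand":0},{"ax":0,"ay":0,"az":0,"dx":0.36,"dy":0.01,"dz":0.28,"hand":0},{"ax":0,"ay":0,"az":0,"dx":0.43,"dy":0.01,"dz":0.33,"hand":0},{"ax":0,"ay":0,"az":0,"dx":0.5,"dy":0.01,"dz":0.24,"hand":0},{"ax":0,"ay":0,"az":0,"dx":0.58,"dy":0.01,"dz":0.14,"hand":0},{"ax":0,"ay":0,"az":0,"dx":0.67,"dy":0.01,"dz":0.03,"hand":0},{"ax":0,"ay":0,"az":0,"dx":0.77,"dy":0.01,"dz":-0.06,"hand":0},{"ax":0,"ay":0,"az":0,"dx":0.86,"dy":0.01,"dz":-0.14,"hand":0},{"ax":0,"ay":0,"az":0,"dx":0.96,"dy":0.01,"dz":-0.23,"hand":0},{"ax":0,"ay":0,"az":0,"dx":0.96,"dy":0.01,"dz":-0.23,"hand":0}]'; python3 -c "
from h import *
for T in range(20,60,10):
    c=np.cos(np.radians(T));s=np.sin(np.radians(T)); goal(-90*c-6*s+.2,0,60+90*s-18.6,37)
for T in range(60,71,10):
    c=np.cos(np.radians(T));s=np.sin(np.radians(T)); goal(-75*c-8*s-8.8,0,60+75*s-6.6,37)
"
python3 tips.py 12; cat > crop2.sh <<'E'
python3 -c "
import cv2,numpy as np
a=cv2.imread('pics/top$1.png')[150:245,195:295];b=cv2.imread('pics/side$1.png')[145:265,190:310]
cv2.imwrite('pics/c$1.png',np.hstack([cv2.resize(a,(400,380),interpolation=2),cv2.resize(b,(380,380),interpolation=2)]))"
E
sh crop2.sh 12
```

```text
t: 9.82
position: [0.515, -0.0427, 0.0443]
eef_rot: [-0.216, 0.694, 0.647, 0.232]
wrist_force: [1.0, -0.8, -1.3]
finger_gap: 0.001
(np.float64(-86.42445673068578), 0, np.float64(72.18181289931019), 37) d [-0.067 -0.01   0.003] a [-0.001  0.001  0.001]
(np.float64(-80.74228634059948), 0, np.float64(86.4), 37) d [ 0.26  -0.01  -0.196] a [-0.001  0.001  0.001]
(np.float64(-72.60072553882725), 0, np.float64(99.25088487178854), 37) d [ 0.616 -0.009 -0.33 ] a [-0.001  0.001  0.001]
(np.float64(-62.24715153050241), 0, np.float64(110.34399988070803), 37) d [ 0.99  -0.009 -0.396] a [-0.001  0.001  0.001]
(np.float64(-53.22820323027551), 0, np.float64(118.3519052838329), 37) d [ 1.29  -0.009 -0.42 ] a [-0.001  0.001  0.001]
(np.float64(-41.969051715712425), 0, np.float64(123.87694655894313), 37) d [ 1.598 -0.008 -0.361] a [-0.001  0.001  0.001]
t 9.82 TIP rack x -84.3 y -0.4 z 73.9 mm tilt 37.0 F rack [-0.68 -1.01 -1.27] q [-0.68  0.45  1.77  0.53  1.36 -0.84]
top 249 154
side 223 139
```

View pics/c12.png

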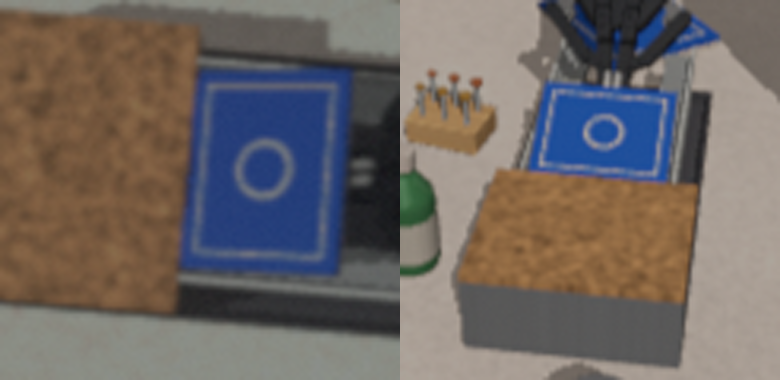

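The plaque is tilting up, with its leading edge held at the step. Continuing.

```bash
python3 -m creep '[{"ax":0,"ay":0,"az":0,"dx":0.08,"dy":-0.01,"dz":-0.08,"hand":0},{"ax":0,"ay":0,"az":0,"dx":0.17,"dy":-0.01,"dz":-0.14,"hand":0},{"ax":0,"ay":0,"az":0,"dx":0.26,"dy":-0.01,"dz":-0.2,"hand":0},{"ax":0,"ay":0,"az":0,"dx":0.38,"dy":-0.01,"dz":-0.25,"hand":0},{"ax":0,"ay":0,"az":0,"dx":0.5,"dy":-0.01,"dz":-0.29,"hand":0},{"ax":0,"ay":0,"az":0,"dx":0.62,"dy":-0.01,"dz":-0.33,"hand":0},{"ax":0,"ay":0,"az":0,"dx":0.74,"dy":-0.01,"dz":-0.35,"hand":0},{"ax":0,"ay":0,"az":0,"dx":0.86,"dy":-0.01,"dz":-0.38,"hand":0},{"ax":0,"ay":0,"az":0,"dx":0.99,"dy":-0.01,"dz":-0.4,"hand":0},{"ax":0,"ay":0,"az":0,"dx":0.99,"dy":-0.01,"dz":-0.4,"hand":0}]'; python3 -c "
from h import *
for T in range(50,60,10):
    c=np.cos(np.radians(T));s=np.sin(np.radians(T)); goal(-90*c-6*s+.2,0,60+90*s-18.6,37)
for T in range(60,121,10):
    c=np.cos(np.radians(T));s=np.sin(np.radians(T)); goal(-75*c-8*s-8.8,0,60+75*s-6.6,37)
"
python3 tips.py 13;sh crop2.sh 13
```

```text
t: 10.75
position: [0.5159, -0.0203, 0.0807]
eef_rot: [-0.217, 0.694, 0.647, 0.232]
wrist_force: [-0.7, -0.2, -0.5]
finger_gap: -0.001
(np.float64(-62.24715153050241), 0, np.float64(110.34399988070803), 37) d [-0.005  0.006 -0.006] a [-0.002  0.     0.001]
(np.float64(-53.22820323027551), 0, np.float64(118.3519052838329), 37) d [ 0.295  0.006 -0.03 ] a [-0.002  0.     0.001]
(np.float64(-41.969051715712425), 0, np.float64(123.87694655894313), 37) d [0.603 0.007 0.029] a [-0.002  0.     0.001]
(np.float64(-29.702075349117447), 0, np.float64(127.26058147591559), 37) d [0.899 0.007 0.146] a [-0.002  0.     0.001]
(np.float64(-16.800000000000004), 0, np.float64(128.4), 37) d [1.174 0.008 0.317] a [-0.002  0.     0.001]
(np.float64(-3.654848699077893), 0, np.float64(127.26058147591559), 37) d [1.419 0.008 0.538] a [-0.002  0.     0.001]
(np.float64(9.333969783137885), 0, np.float64(123.87694655894313), 37) d [1.628 0.009 0.801] a [-0.002  0.     0.001]
(np.float64(21.771796769724475), 0, np.float64(118.3519052838329), 37) d [1.793 0.01  1.098] a [-0.002  0.     0.001]
t 10.75 TIP rack x -61.9 y 0.2 z 110.3 mm tilt 37.0 F rack [-0.29  0.72 -0.45] q [-0.65  0.38  1.79  0.54  1.4  -0.79]
top 240 151
side 222 132
```

View pics/c13.png

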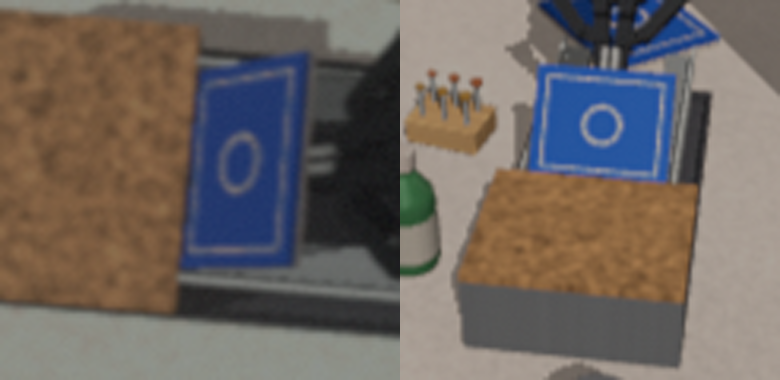

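About 50° now, with the leading edge still at the step. On to about 80°.

```bash
python3 -m creep '[{"ax":0,"ay":0,"az":0,"dx":0.1,"dy":0,"dz":-0.02,"hand":0},{"ax":0,"ay":0,"az":0,"dx":0.2,"dy":0,"dz":-0.03,"hand":0},{"ax":0,"ay":0,"az":0,"dx":0.3,"dy":0,"dz":-0.02,"hand":0},{"ax":0,"ay":0,"az":0,"dx":0.4,"dy":0,"dz":-0.01,"hand":0},{"ax":0,"ay":0,"az":0,"dx":0.5,"dy":0,"dz":0.01,"hand":0},{"ax":0,"ay":0,"az":0,"dx":0.6,"dy":0,"dz":0.03,"hand":0},{"ax":0,"ay":0,"az":0,"dx":0.7,"dy":0,"dz":0.07,"hand":0},{"ax":0,"ay":0,"az":0,"dx":0.8,"dy":0,"dz":0.11,"hand":0},{"ax":0,"ay":0,"az":0,"dx":0.9,"dy":0,"dz":0.15,"hand":0},{"ax":0,"ay":0,"az":0,"dx":0.9,"dy":0,"dz":0.15,"hand":0}]'; python3 -c "
from h import *
for T in range(80,121,10):
    c=np.cos(np.radians(T));s=np.sin(np.radians(T)); goal(-75*c-8*s-8.8,0,60+75*s-6.6,37)
"
python3 tips.py 14;sh crop2.sh 14
```

```text
t: 11.68
position: [0.5179, 0.0125, 0.0971]
eef_rot: [-0.217, 0.693, 0.647, 0.232]
wrist_force: [-0.1, -0.4, 0.5]
finger_gap: 0.003
(np.float64(-29.702075349117447), 0, np.float64(127.26058147591559), 37) d [-0.002  0.015 -0.02 ] a [-0.002  0.     0.001]
(np.float64(-16.800000000000004), 0, np.float64(128.4), 37) d [0.272 0.015 0.152] a [-0.002  0.     0.001]
(np.float64(-3.654848699077893), 0, np.float64(127.26058147591559), 37) d [0.518 0.016 0.372] a [-0.002  0.     0.001]
(np.float64(9.333969783137885), 0, np.float64(123.87694655894313), 37) d [0.726 0.017 0.635] a [-0.002  0.     0.001]
(np.float64(21.771796769724475), 0, np.float64(118.3519052838329), 37) d [0.891 0.018 0.932] a [-0.002  0.     0.001]
t 11.68 TIP rack x -29.1 y 0.5 z 126.7 mm tilt 37.0 F rack [-0.38  0.09  0.48] q [-0.6   0.33  1.81  0.56  1.4  -0.74]
top 224 148
side 221 133
```

View pics/c14.png

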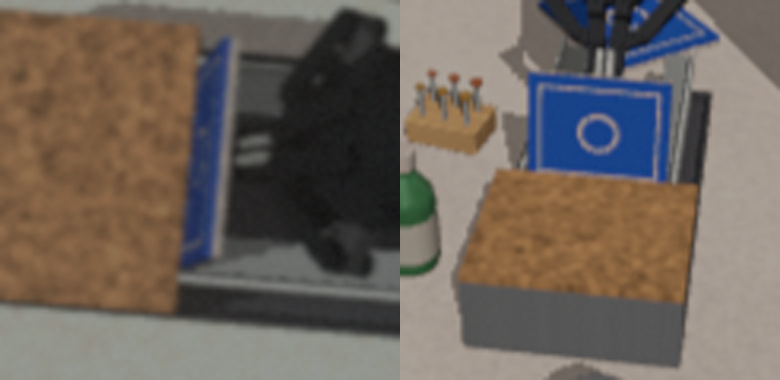

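```bash
python3 -m creep '[{"ax":0,"ay":0,"az":0,"dx":0.09,"dy":0.01,"dz":0.05,"hand":0},{"ax":0,"ay":0,"az":0,"dx":0.18,"dy":0.01,"dz":0.1,"hand":0},{"ax":0,"ay":0,"az":0,"dx":0.27,"dy":0.01,"dz":0.16,"hand":0},{"ax":0,"ay":0,"az":0,"dx":0.36,"dy":0.01,"dz":0.23,"hand":0},{"ax":0,"ay":0,"az":0,"dx":0.44,"dy":0.01,"dz":0.3,"hand":0},{"ax":0,"ay":0,"az":0,"dx":0.52,"dy":0.01,"dz":0.37,"hand":0},{"ax":0,"ay":0,"az":0,"dx":0.52,"dy":0.01,"dz":0.37,"hand":0}]'
python3 tips.py 15;sh crop2.sh 15; python3 -c "
from h import *
goal(3,0,126,37);goal(12,0,124,37);goal(22,0,122,37)"
```

```text
t: 12.37
position: [0.5199, 0.0382, 0.0975]
eef_rot: [-0.217, 0.693, 0.647, 0.231]
wrist_force: [-0.2, -0.2, -0.1]
finger_gap: 0.002
t 12.37 TIP rack x -3.3 y 0.4 z 127.1 mm tilt 37.0 F rack [-0.25  0.18 -0.1 ] q [-0.55  0.31  1.83  0.57  1.37 -0.71]
top 211 147
side 219 139
(3, 0, 126, 37) d [0.125 0.006 0.13 ] a [-0.002  0.001  0.002]
(12, 0, 124, 37) d [0.275 0.007 0.305] a [-0.002  0.001  0.002]
(22, 0, 122, 37) d [0.444 0.008 0.495] a [-0.002  0.001  0.002]
```

View pics/c15.png

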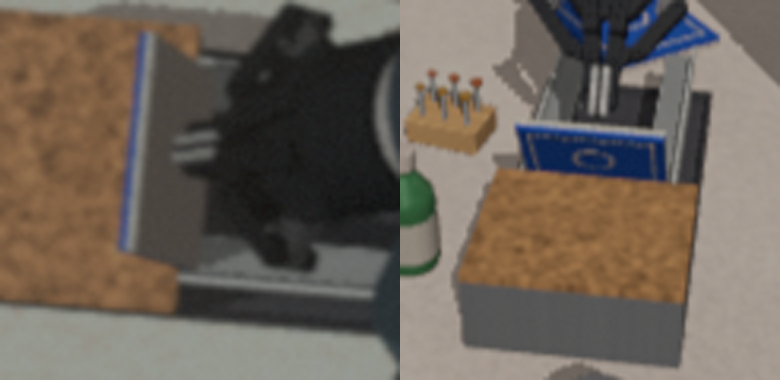

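Past upright and already falling toward the cork. Hold and look.

```bash
python3 -m creep '[{"ax":0,"ay":0,"az":0,"dx":0,"dy":0,"dz":0,"hand":0},{"ax":0,"ay":0,"az":0,"dx":0,"dy":0,"dz":0,"hand":0},{"ax":0,"ay":0,"az":0,"dx":0,"dy":0,"dz":0,"hand":0},{"ax":0,"ay":0,"az":0,"dx":0,"dy":0,"dz":0,"hand":0}]'
python3 tips.py 16;sh crop2.sh 16
```

```text
t: 12.8
position: [0.5201, 0.0372, 0.0976]
eef_rot: [-0.217, 0.694, 0.647, 0.231]
wrist_force: [0.7, 0.7, 0.2]
finger_gap: -0.003
t 12.80 TIP rack x -4.3 y 0.1 z 127.2 mm tilt 37.0 F rack [ 0.72 -0.66  0.17] q [-0.55  0.31  1.83  0.57  1.37 -0.71]
top 212 147
side 219 139
```

View pics/c16.png

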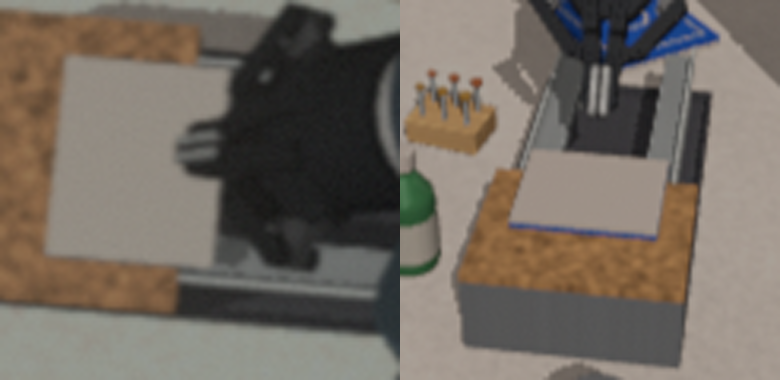

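White side up and flat on the cork. Retreat along the tool axis, then check.

```bash
python3 -m creep '[{"ax":0,"ay":0,"az":0,"dx":0,"dy":0,"dz":-0.5,"hand":0},{"ax":0,"ay":0,"az":0,"dx":0,"dy":0,"dz":-1.2,"hand":0},{"ax":0,"ay":0,"az":0,"dx":-0.3,"dy":0,"dz":-2.0,"hand":0},{"ax":0,"ay":0,"az":0,"dx":-0.8,"dy":0,"dz":-2.8,"hand":0},{"ax":0,"ay":0,"az":0,"dx":-1.3,"dy":0,"dz":-3.5,"hand":0},{"ax":0,"ay":0,"az":0,"dx":-1.8,"dy":0,"dz":-3.9,"hand":0},{"ax":0,"ay":0,"az":0,"dx":-2.0,"dy":0,"dz":-4.0,"hand":0},{"ax":0,"ay":0,"az":0,"dx":-2.0,"dy":0,"dz":-4.0,"hand":0}]'
python3 - <<'E'
from h import *
here(); a=save('top','top17');b=save('side','side17')
for n in('side','top'):
  for k in('jar','bottle','wheel_block','lead_edge','rear_edge','plaque'):
    print(n,k,[(np.round(w(n,d['position']),3).tolist(),round(d['confidence'],2)) for d in r.spot_point(n,k)][:3])
c=[cv2.resize(a[145:245,175:285,::-1],(440,400),interpolation=2),cv2.resize(b[175:265,200:290,::-1],(360,400),interpolation=2)]
cv2.imwrite('pics/c17.png',np.hstack(c))
E
```

```text
t: 13.57
position: [0.5092, -0.1246, 0.177]
eef_rot: [-0.216, 0.695, 0.646, 0.232]
wrist_force: [-0.6, -0.2, -0.4]
finger_gap: -0.002
t 13.57 TIP rack x -166.5 y -0.5 z 206.5 mm tilt 36.9 F rack [-0.24  0.57 -0.37] q [-0.8   0.32  1.63  0.47  1.65 -0.8 ]
side jar [([0.498, 0.25, 0.0], 0.9)]
side bottle [([0.668, 0.046, 0.002], 0.95)]
side wheel_block [([0.663, -0.136, 0.001], 0.56)]
side lead_edge [([0.518, -0.002, 0.071], 0.75), ([0.454, -0.384, 0.002], 0.58)]
side rear_edge [([0.566, -0.308, 0.008], 0.97), ([0.523, 0.089, 0.077], 0.71)]
side plaque [([0.24, -0.251, 0.002], 0.88), ([0.509, -0.347, -0.0], 0.79), ([0.518, 0.045, 0.082], 0.7)]
top jar [([0.504, 0.253, -0.003], 0.92)]
top bottle [([0.667, 0.047, -0.003], 0.7)]
top wheel_block [([0.669, -0.132, -0.005], 0.88)]
top lead_edge [([0.461, -0.38, 0.004], 0.79), ([0.3, -0.28, 0.006], 0.77), ([0.518, 0.002, 0.074], 0.74)]
top rear_edge [([0.524, 0.088, 0.071], 0.87), ([0.183, -0.219, 0.006], 0.87), ([0.52, 0.048, 0.084], 0.5)]
top plaque [([0.51, -0.346, 0.0], 0.93), ([0.518, 0.047, 0.083], 0.89), ([0.246, -0.253, 0.0], 0.56)]
```

View pics/c17.png

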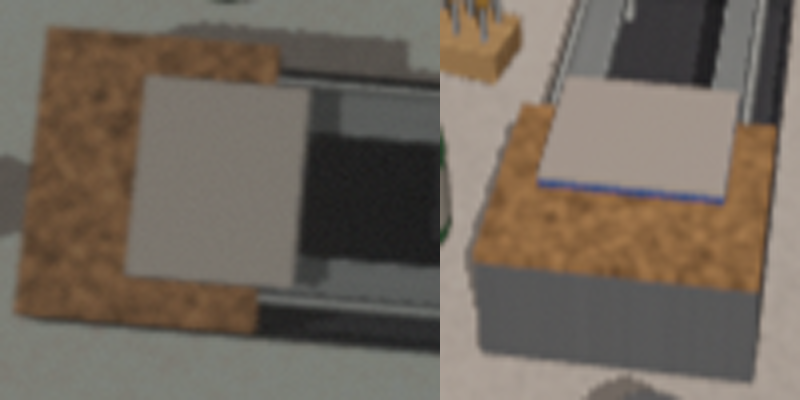

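View pics/side17.png

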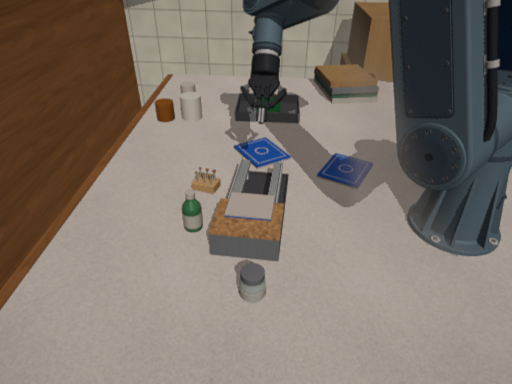

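```bash
python3 -c "
from h import *
here(); print(r.finish_job())"
```

```text
t 14.27 TIP rack x -164.2 y -0.4 z 206.9 mm tilt 37.0 F rack [-0.09  0.27  0.46] q [-0.79  0.32  1.63  0.47  1.65 -0.8 ]
the job is handed in; nothing more can be done
None
```

I pushed the blue plaque along the rails until it met the step, then tipped it over the step edge from behind and below. It landed white side up and flat on the cork. The job was handed in at about 14.3 s of the 48 s allowed.

**Push:** the fingers stayed shut. A 13 N reaction and the finger position (rear edge at about x = -89 mm) both showed the plaque was against the step. In the pictures its leading edge stayed down at the step until it passed upright and fell.

**Final state:** the last top and side pictures show it flat, with its surface at about z = 70–78 mm. It spans rack x ≈ -19 to +69 mm, so about 19 mm overhangs the step on the rail side, and I left it there. The jar, bottle and wheel block measured within about 5 mm of their first positions, which is about the networks' accuracy. The gripper was about 20 cm up behind the rack, touching nothing.

**What disagreed:** the pictures put the real fingertips about 37 mm back along the tool axis from the reported tool position. My first approach therefore passed above the plaque without touching it. I measured the offset from two camera views and planned with the corrected tip from then on. Also, one early move call was refused because its rows left out "hand".

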